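# Strip a flow regulator for the evening wash

## Task

Strip the flow regulator for the evening wash, lifting the loose parts off its spindle one by one from the top: stand the knurled aluminium knob in the small red dish, lay the pink ceramic disc flat and wholly on the round cork pad, stand the brass strainer in the blue rinse tub, and slip the black nylon ring over the peg of the yellow stand so it lies flat on the shoulder. The ceramic chips easily, so set it down, never let it fall onto the pad, and leave the glass vial undisturbed in its wooden cradle.

Things in the scene. Friction and masses are not known exactly. Their poses are not given: they have to be found in the camera images.
- knob: Knurled aluminium adjusting knob, an upright cylinder 34 mm across and 24 mm high, 60 g, the top part of the stack. Origin: centre of its underside; z up through its flat top. A blind hole 14 mm wide and 12 mm deep in its underside sits loosely (no thread) over the top 8 mm of the spindle.
- ceramic: Pink ceramic disc, 44 mm across, 10 mm thick, 35 g, with a 14 mm hole through its middle, second in the stack, under the knob. Fragile. Origin: centre of its underside, z up.
- strainer: Brass strainer, an upright drum 56 mm across (57 mm over its ribs) and 22 mm high, 120 g, with a 14 mm hole through its middle, third in the stack. Origin: centre of its underside, z up.
- ring: Black nylon ring, 68 mm across, 34 mm hole, 10 mm thick, 30 g, the lowest loose part of the stack. Origin: centre of its underside, z up.
- regulator: Grey flow regulator, bolted down (place varies): 90 mm square foot, round body 57 mm across at its top face 60 mm up, brass ports and a gauge lower down. Origin: centre of the underside. The undersides of ring, strainer, ceramic and knob lie 60, 70, 92 and 102 mm up. Its 9 mm spindle stands to 110 mm, with a 27 mm collar 4 mm high at the root; the parts fit loosely and lift straight up.
- dish: Small round red enamel dish (fixed; place varies), place of the knob: 70 mm inside, 76 mm outside, floor 4 mm and rim 12 mm above the bench. Origin: centre of its underside on the bench.
- pad: Round cork pad 80 mm across on a dark steel disc of 88 mm (fixed; place varies), place of the ceramic disc: flat top 12 mm above the bench. Origin: centre of the underside, on the bench.
- tub: Shallow square blue plastic rinse tub (fixed; place and turn vary), place of the strainer: 120 mm square inside, 128 mm outside, floor 4 mm and rim 20 mm above the bench. Origin: centre of its underside on the bench; x and y along its sides.
- stand: Yellow drying stand with a steel peg (fixed; place varies), place of the black ring: foot 86 mm across and 10 mm high, on it a shoulder 54 mm across whose flat top is 26 mm above the bench, and from it a peg 12 mm thick with a tapered tip, up to 56 mm above the bench. Origin: centre of the underside, on the bench, on the peg's axis.
- vial: Glass pressure vial with steel end caps, 28 mm thick, 112 mm long, lying loose along its x in a low wooden cradle, a bystander not to be disturbed. Origin: middle of its lowest line.
There are look-alikes about, which are no part of the job. What is shaped like the pad but purple is not meant.

How it is judged:
On the way, in this order (a step that is already met when the one before it is completed fails the run):
1. the knurled knob stands in the red dish (horizontal distance between knob and dish below 0.021 m and z of knob in the frame of dish between 0 and 0.008 m and angle between knob's own z axis and vertical below 0.12 rad and linear speed of knob below 0.02 m/s and contact force between the fingers and knob below 0.05 N), for 0.2 s.
2. the pink ceramic disc lies flat, wholly on the cork pad (horizontal distance between ceramic and pad below 0.02 m and z of ceramic in the frame of pad between 0.008 and 0.016 m and angle between ceramic's own z axis and vertical below 0.12 rad and linear speed of ceramic below 0.02 m/s and contact force between the fingers and ceramic below 0.05 N), for 0.2 s.
3. the brass strainer stands in the blue tub (horizontal distance between strainer and tub below 0.046 m and z of strainer in the frame of tub between 0 and 0.008 m and angle between strainer's own z axis and vertical below 0.12 rad and linear speed of strainer below 0.02 m/s and contact force between the fingers and strainer below 0.05 N), for 0.2 s.
4. the black ring lies down over the peg, on the yellow stand (horizontal distance between ring and stand below 0.0135 m and z of ring in the frame of stand between 0.022 and 0.03 m and angle between ring's own z axis and vertical below 0.12 rad and linear speed of ring below 0.02 m/s and contact force between the fingers and ring below 0.05 N), for 0.2 s.
At the end, for the whole second after the job is handed in: Knob in the dish (21 mm from its centre at most), ceramic flat on the pad (20 mm), strainer in the tub (46 mm), ring around the peg on the stand's shoulder (13.5 mm), each within 4 mm of its seated height, tilted under 0.12 rad, released, at rest; vial moved under 20 mm (all of step 1 and all of step 2 and all of step 3 and all of step 4 and distance of vial from where it was at the start of the episode below 0.02 m); the robot touches nothing.
It fails at once if the ceramic disc is let fall onto the pad from more than 20 mm above it (contact force between ceramic and anything else below 0.005 N and horizontal distance between ceramic and pad below 0.07 m and z of ceramic in the frame of pad above 0.032 m).
It fails at once if the glass vial is knocked from its place (moved more than 20 mm) (distance of vial from where it was at the start of the episode above 0.02 m).
It also fails if it takes over 106 s, if anything falls off the work surface, if the arm or the gripper's body presses on something with over 40 N, if the wrist force passes 120 N, or if a joint passes its speed limit or range.

## Robot

A 7-joint arm with a two-finger parallel gripper is mounted at the origin on the work surface. World frame = base frame: x ahead of the robot, y to its left, z up, the work surface at z = 0. Lengths are in m, angles in rad, forces in N, time in s.
With the tool pointing down it reaches from about 0.4 to 0.85 m from the base axis. Payload 10.4 kg.
Tool frame: the origin (TCP) lies between the finger pads; the fingertips stand 14 mm ahead of it and the grasp point (between the pads) lies 5 mm behind it (r.finger_overhang is the z of the fingertips in the tool frame, in m); z points along the fingers, y is the line along which they close (so a half turn about z gives the same grasp; the last joint's range is limited). The gripper opens to 87 mm and grips with 3 to 60 N. Pads are 19 mm wide; open, the fingers measure 117 mm over their backs; the gripper's body (75 mm by 190 mm) begins 51 mm behind the grasp point.
Start: joints at [1.281, 0.332, -0.065, 1.46, 0.022, 1.35, -0.088], TCP at [0.165, -0.603, 0.237] pointing down, gripper open.
Joint ranges: [-2.6, 2.6], [-0.5, 2.12], [-1.47, 1.34], [0.16, 2.42], [-1.27, 4.41], [0.06, 2.06], [-2.6, 2.6]. Speed limits (rad/s): [2.22, 2.22, 2.79, 2.79, 3.14, 3.14, 3.14].

## Interface

Orientations are given as a unit quaternion [x, y, z, w].
In Python, from bench import r, optics gives the robot as it stands.
- The arm moves only by the shell command python3 -m pendant 'ROWS' [FORCE]. ROWS is JSON, a list of rows, each a list of 7 numbers: the closure, from -1 (fully open) to 1 (shut), then the shift along the tool's x, y, z scaled (see below), then the turn, a rotation vector about the tool's x, y, z scaled (see below). In form: [[grip, x, y, z, rx, ry, rz], ...]. A call has 1 to 8 rows; each row is the pose to reach, as a shift and turn from the pose commanded when the call began, along the tool's axes at that moment; what a row does not reach only later rows make up. The controller multiplies each number of a shift by 0.3 m and each number of a turn by 120 degrees. A row lasts 1/8 s, in which the tool goes at most 62.5 mm and 10.7 degrees, less where a joint would pass 70% of its speed; a pose out of reach is approached as far as the arm can. A call with a number of a shift or a turn outside -1 to 1 is refused whole. A call with a gripper value outside its range is refused whole. The fingers move at their own pace and stop on an object; FORCE is the grip in N (left out, the last holds). Time passes only in rows, so rows that repeat a pose let the fingers close. It gives the time, the measured TCP pose, the force, the opening and the grip force at its end, in the units of the state.
- r.read_state(): the state, without advancing time (a new reading comes with each control period).
- optics.camera(name): name is "scene" or "top" or "wrist"; returns a dict with "pixels" (384x512x3 uint8, red, green, blue), "vfov" (degrees; the focal length in pixels is half the picture's height over the tangent of half this angle, whatever the lens; pixels are square), "cx", "cy" (the principal point, pixels), "rvec" (rotation vector, rad) and "tvec" (3), from world to camera coordinates, as OpenCV has them. Camera axes: x right, y down, z forward; pixel columns grow to the right and rows downward; lengths in m; the calibration is good to about 2 mm. A picture is of the moment at which its call begins. There is no depth.
- r.close_job(): hands the job in; it is judged then, once.
The state is a dict: "time": time; "joint_positions": joint angles; "joint_vel": joint speeds; "joint_torque": joint torques, N m; "ee_pos": TCP position; "eef_rot": TCP orientation; "ft_force": force on the tool from outside, world axes, zero at the start; "torque": the same for the moment, N m; "width": finger opening in m; "grip_force": force on a finger pad.
Only numpy, scipy, OpenCV 4.12 (cv2) and the standard library are available. Lean on these libraries where they do the work, as an engineer would, in place of code of your own. Each camera call takes 0.05 s, during which the arm holds its last target. There are 200 camera calls.

## Working session

There is one attempt and no reset: what is moved stays moved. The work goes in short steps, Python scripts to look and compute and a shell command to move; the robot and the scene stay as the last step left them, time stands still between calls to the robot, and variables do not carry over. Pictures are saved under pics/ and viewed, at most 14 in all, crops included, and the job is handed in when it is done.

```bash
mkdir -p pics; ls
cat > h.py <<'E'
import numpy as np, cv2
from scipy.spatial.transform import Rotation as R
from bench import r, optics
def cam(n):
    c=optics.camera(n); return c
def K(c):
    h,w=c["pixels"].shape[:2]; f=h/2/np.tan(np.radians(c["vfov"])/2)
    return np.array([[f,0,c["cx"]],[0,f,c["cy"]],[0,0,1]])
def ray(c,u,v,z):
    Rm=cv2.Rodrigues(np.array(c["rvec"],float))[0]; t=np.array(c["tvec"],float).ravel()
    d=Rm.T@np.linalg.inv(K(c))@[u,v,1]; o=-Rm.T@t
    return o+d*(z-o[2])/d[2]
def proj(c,P):
    return cv2.projectPoints(np.array(P,float).reshape(-1,1,3),np.array(c["rvec"],float),np.array(c["tvec"],float),K(c),None)[0].reshape(-1,2)
def save(c,n,s=1,box=None):
    im=c["pixels"][...,::-1]
    if box: im=im[box[1]:box[3],box[0]:box[2]]
    cv2.imwrite(n,cv2.resize(im,None,fx=s,fy=s,interpolation=cv2.INTER_CUBIC))
E
python3 - <<'E'
from h import *
import pickle
for n in("top","scene"):
    c=cam(n); pickle.dump(c,open(n+".pkl","wb")); save(c,f"pics/{n}0.png",1.5); print(n,{k:v for k,v in c.items() if k!="pixels"})
s=r.read_state(); print(s, r.finger_overhang)
E
```

```text
pics
top {'vfov': 50.285767596146414, 'cx': 254.23191919071095, 'cy': 192.59006033584365, 'rvec': array([ 2.19874952, -2.13229484,  0.16341568]), 'tvec': array([0.03253301, 0.51342904, 1.25587469])}
scene {'vfov': 56.98365558756291, 'cx': 259.08853576193724, 'cy': 195.4814862425114, 'rvec': array([ 0.74618897,  2.63573695, -1.06169636]), 'tvec': array([ 0.39151974, -0.17951068,  1.10736076])}
{'time': 0.1, 'joint_positions': array([ 1.28141759,  0.33280232, -0.06470902,  1.4608622 ,  0.02161245,
        1.34992319, -0.08848316]), 'joint_vel': array([ 0.0009477 , -0.00159899, -0.00086198, -0.00282735, -0.00244778,
       -0.00192513, -0.00013363]), 'joint_torque': array([ 2.98220759e-03, -6.24547791e+01,  2.52354413e-02, -3.90717709e+01,
       -6.13298547e-02,  3.65699257e-02,  8.68835355e-05]), 'ee_pos': array([ 0.1646742 , -0.60256393,  0.23583517]), 'eef_rot': array([ 9.91113458e-01,  1.33017635e-01, -1.20604122e-04, -6.38237515e-04]), 'ft_force': array([ 0.48238989, -0.00903117, -0.94772549]), 'torque': array([0.00837051, 0.08111077, 0.02015166]), 'grip_force': 0.0, 'width': 0.08709314056034359} 0.014
```

View pics/top0.png

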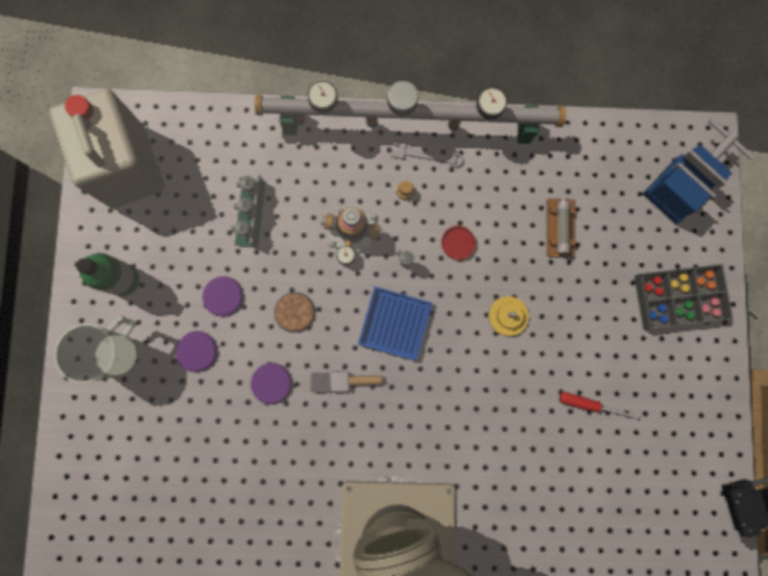

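View pics/scene0.png

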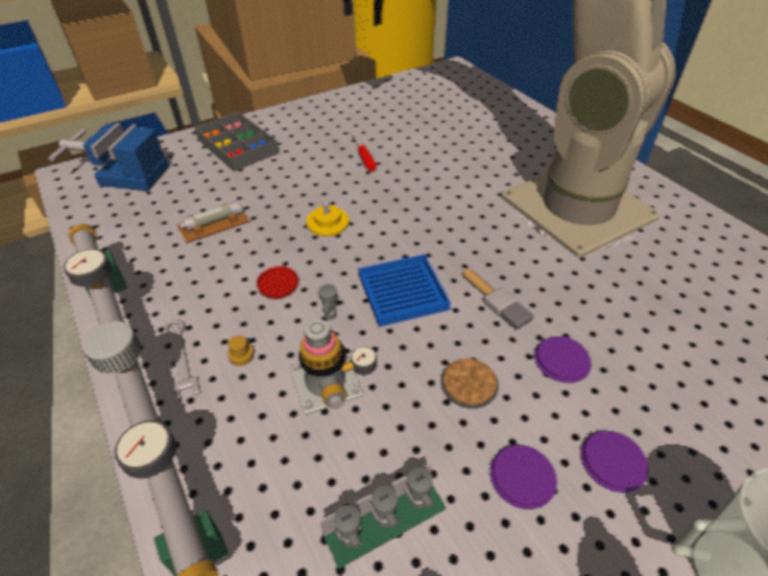

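The top picture (1.5x) shows the stack at about (351,216), dish (459,243), cork pad (294,312), tub (397,324), stand (510,316) and vial (563,228). I'll enlarge both for accuracy.

Run:
```python
from h import *
import pickle
t=pickle.load(open("top.pkl","rb")); s=pickle.load(open("scene.pkl","rb"))
save(t,"pics/top1.png",4,(175,110,375,255))
save(s,"pics/scene1.png",4,(160,120,350,270))
for n,u,v,z in[("knob",351,216,.126),("dish",459,243,.012),("pad",294,312,.012),("tub",397,324,.02),("peg",512,316,.056),("vial",563,228,.03)]:
    print(n,ray(t,u/1.5,v/1.5,z))
for n,u,v,z in[("knob",317,327,.126),("dish",278,282,.012),("pad",470,382,.012),("tub",403,288,.02)]:
    print(n,ray(s,u/1.5,v/1.5,z))
```

```text
knob [0.64312095 0.11431814 0.126     ]
dish [ 0.62014192 -0.11698024  0.012     ]
pad [0.4595827  0.23113599 0.012     ]
tub [0.44033582 0.012889   0.02      ]
peg [ 0.46154269 -0.22194868  0.056     ]
vial [ 0.65679087 -0.33778316  0.03      ]
knob [0.64289979 0.1131877  0.126     ]
dish [ 0.62197461 -0.10923082  0.012     ]
pad [0.4629143  0.23658149 0.012     ]
tub [0.44633444 0.0255524  0.02      ]
```

View pics/top1.png

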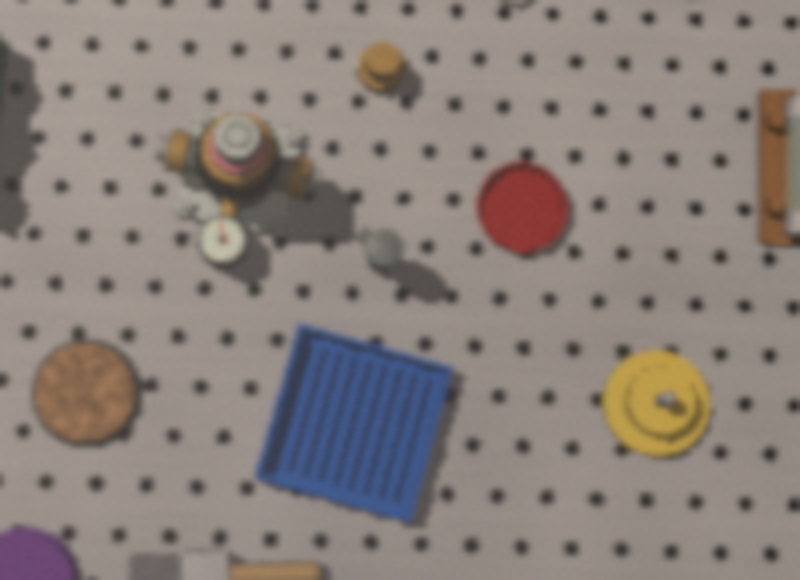

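View pics/scene1.png

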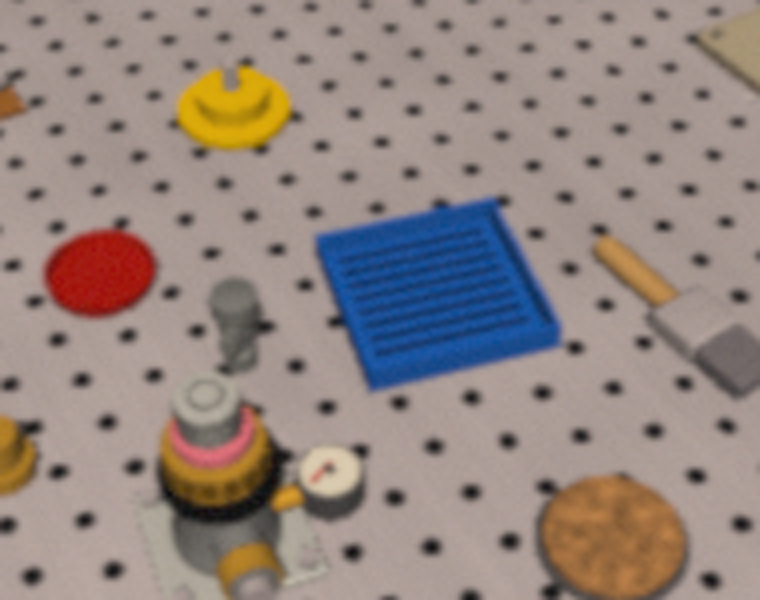

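Top crop (4x): knob top (238,138), dish rim (525,208), pad (86,391), tub corners (302,325),(455,370),(413,523),(257,478), stand foot (657,403), peg tip (664,399). Scene crop: knob top (206,396), dish (100,272), pad (613,540), stand foot (233,108), peg tip (231,70).

Run:
```python
from h import *
import pickle
t=pickle.load(open("top.pkl","rb")); s=pickle.load(open("scene.pkl","rb"))
def T(u,v,z): return ray(t,u/4+175-.4,v/4+110-.4,z).round(4)
def S(u,v,z): return ray(s,u/4+160-.4,v/4+120-.4,z).round(4)
for n,a,b,z in[("knob",(238,138),(206,396),.126),("dish",(525,208),(100,272),.012),("pad",(86,391),(613,540),.012),("stand",(657,403),(233,108),.010),("peg",(664,399),(231,70),.056)]:
    print(n,T(*a,z),S(*b,z))
for c in[(302,325),(455,370),(413,523),(257,478)]: print("tub",T(*c,.02))
for c in[(316,236),(497,200),(560,330),(372,375)]: print("tubS",S(*c,.02))
# circle fits by colour
hsv=cv2.cvtColor(t["pixels"],cv2.COLOR_RGB2HSV)
for n,lo,hi,bx,z in[("dish",(170,120,60),(180,255,255),(285,140,325,180),.012),("dish0",(0,120,60),(6,255,255),(285,140,325,180),.012),("stand",(18,100,80),(32,255,255),(320,190,360,230),.010)]:
    m=cv2.inRange(hsv,lo,hi); ys,xs=np.nonzero(m[bx[1]:bx[3],bx[0]:bx[2]])
    if len(xs)>50: print(n,len(xs),ray(t,(xs.min()+xs.max())/2+bx[0],(ys.min()+ys.max())/2+bx[1],z))
def qz(p): return p
print("home yaw: tool x,y axes",R.from_quat(r.read_state()["eef_rot"]).as_matrix().round(3))
```

```text
knob [0.6428 0.114  0.126 ] [0.644  0.1144 0.126 ]
dish [ 0.6214 -0.1165  0.012 ] [ 0.623  -0.1116  0.012 ]
pad [0.4617 0.2309 0.012 ] [0.4637 0.2359 0.012 ]
stand [ 0.4665 -0.2248  0.01  ] [ 0.4677 -0.2233  0.01  ]
peg [ 0.4656 -0.2197  0.056 ] [ 0.4722 -0.209   0.056 ]
tub [0.5189 0.0613 0.02  ]
tub [ 0.4868 -0.0612  0.02  ]
tub [ 0.3652 -0.0305  0.02  ]
tub [0.3967 0.0929 0.02  ]
tubS [ 0.4879 -0.0593  0.02  ]
tubS [ 0.3639 -0.0253  0.02  ]
tubS [0.3992 0.0964 0.02  ]
tubS [0.5193 0.0665 0.02  ]
dish0 362 [ 0.6217363  -0.11533355  0.012     ]
stand 546 [ 0.46758845 -0.22371515  0.01      ]
home yaw: tool x,y axes [[ 0.965  0.264 -0.   ]
 [ 0.264 -0.965  0.001]
 [-0.    -0.001 -1.   ]]
```

```bash
cat >> h.py <<'E'
def to(p,yaw=-45,q=None):
    "scaled shift/turn for target TCP p, tool y heading yaw deg, tool down"
    s=r.read_state(); Rc=R.from_quat(s["eef_rot"]).as_matrix()
    a=np.radians(yaw); y=np.array([np.cos(a),np.sin(a),0]); z=np.array([0,0,-1.]); Rt=np.c_[np.cross(y,z),y,z]
    d=Rc.T@(np.array(p)-s["ee_pos"])/.3; w=R.from_matrix(Rc.T@Rt).as_rotvec()/np.radians(120)
    print(s["time"],"pos",s["ee_pos"].round(4),"shift",d.round(4),"turn",w.round(4))
E
python3 -c "
from h import *
to((.38,-.26,.26));to((.643,.114,.26))"
```

```text
0.1 pos [ 0.1647 -0.6026  0.2358] shift [ 0.9934 -0.9123 -0.0794] turn [-6.000e-04 -1.000e-04 -2.476e-01]
0.1 pos [ 0.1647 -0.6026  0.2358] shift [ 2.1678 -1.8837 -0.0783] turn [-6.000e-04 -1.000e-04 -2.476e-01]
```

```bash
python3 -m pendant '[[-1,0.12,-0.11,-0.02,0,0,-0.06],[-1,0.25,-0.23,-0.05,0,0,-0.13],[-1,0.4,-0.36,-0.08,0,0,-0.2],[-1,0.55,-0.5,-0.08,0,0,-0.2476],[-1,0.7,-0.64,-0.08,0,0,-0.2476],[-1,0.85,-0.78,-0.08,0,0,-0.2476],[-1,0.99,-0.91,-0.08,0,0,-0.2476],[-1,0.99,-0.91,-0.08,0,0,-0.2476]]'; python3 -c "
from h import *
to((.643,.114,.26));to((.467,-.223,.26))"
```

```text
time: 1.1
ee_pos: [0.3815, -0.2573, 0.2607]
eef_rot: [0.922, 0.386, 0.0, 0.0]
ft_force: [0.5, -0.5, -0.4]
width: 0.0868
grip_force: 0.0
1.1 pos [ 0.3815 -0.2573  0.2607] shift [ 1.4934 -0.2477  0.003 ] turn [ 0.0002 -0.0002  0.0036]
1.1 pos [ 0.3815 -0.2573  0.2607] shift [0.2815 0.1228 0.0026] turn [ 0.0002 -0.0002  0.0036]
```

```bash
python3 -m pendant '[[-1,0.12,-0.02,0,0,0,0],[-1,0.27,-0.045,0,0,0,0],[-1,0.42,-0.07,0,0,0,0],[-1,0.57,-0.095,0,0,0,0],[-1,0.72,-0.12,0,0,0,0],[-1,0.87,-0.145,0,0,0,0],[-1,1.0,-0.166,0,0,0,0],[-1,1.0,-0.166,0,0,0,0]]'; python3 -c "
from h import *
to((.643,.114,.24))"
```

```text
time: 2.1
ee_pos: [0.5569, -0.0117, 0.2598]
eef_rot: [0.923, 0.384, -0.0, -0.001]
ft_force: [0.6, -0.5, 0.9]
width: 0.0871
grip_force: 0.0
2.1 pos [ 0.5569 -0.0117  0.2598] shift [ 0.4996 -0.0915  0.0665] turn [-0.0009 -0.0003  0.0017]
```

```bash
python3 -m pendant '[[-1,0.14,-0.025,0.02,0,0,0],[-1,0.3,-0.055,0.04,0,0,0],[-1,0.42,-0.077,0.06,0,0,0],[-1,0.5,-0.0915,0.0665,0,0,0],[-1,0.5,-0.0915,0.0665,0,0,0],[-1,0.5,-0.0915,0.0665,0,0,0]]'; python3 -c "
from h import *
c=cam('wrist'); save(c,'pics/w1.png',1.5)
to((.643,.114,.126))
print(proj(c,[(.643,.114,.126)])*1.5)"
```

```text
time: 2.85
ee_pos: [0.6429, 0.1096, 0.2403]
eef_rot: [0.924, 0.382, -0.0, 0.0]
ft_force: [0.4, 0.6, -0.0]
width: 0.0869
grip_force: 0.0
2.9 pos [0.6429 0.1095 0.2406] shift [ 0.0112 -0.0107  0.3819] turn [ 0.0004  0.0004 -0.001 ]
[[376.74921456 284.68920026]]
```

View pics/w1.png

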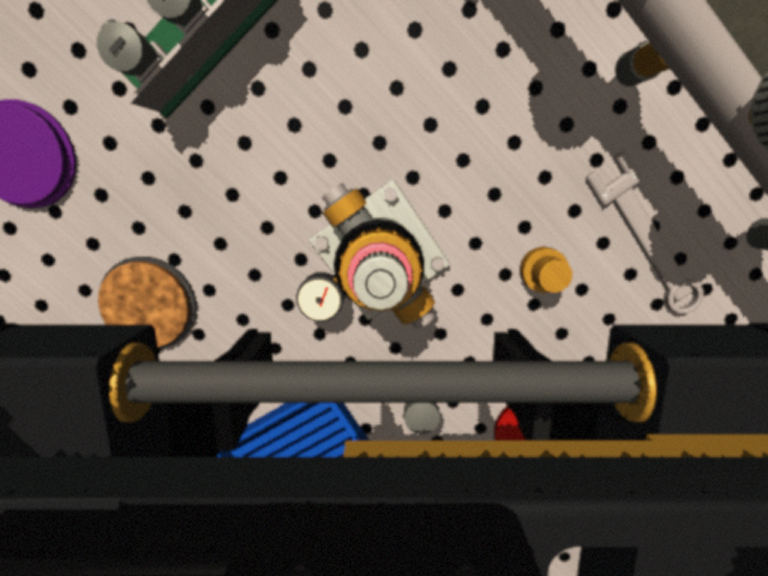

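The wrist picture shows the knob top at (380,284), predicted (377,285), so my estimate is within about 1 mm. The gauge at (320,298) lies near the finger line, so I turn to yaw -56°, between gauge and ports.

```bash
python3 -c "
from h import *
c=cam('wrist')
print(ray(c,380/1.5-.3,284/1.5-.3,.126), ray(c,145/1.5-.3,302/1.5-.3,.012))
to((.6435,.114,.126),-56)"
```

```text
[0.64474464 0.11316861 0.126     ] [0.46586399 0.23101399 0.012     ]
2.95 pos [0.6429 0.1097 0.2407] shift [ 0.0119 -0.0091  0.3824] turn [0.0005 0.0003 0.0907]
```

```bash
python3 -m pendant '[[-1,0.012,-0.009,0.08,0,0,0.07],[-1,0.012,-0.009,0.16,0,0,0.0907],[-1,0.012,-0.009,0.24,0,0,0.0907],[-1,0.012,-0.009,0.31,0,0,0.0907],[-1,0.012,-0.009,0.36,0,0,0.0907],[-1,0.012,-0.009,0.382,0,0,0.0907],[-1,0.012,-0.009,0.382,0,0,0.0907],[-1,0.012,-0.009,0.382,0,0,0.0907]]' && python3 -c "
from h import *
to((.6437,.1137,.126),-56)"
```

```text
time: 3.95
ee_pos: [0.644, 0.1162, 0.1268]
eef_rot: [0.956, 0.293, 0.001, 0.0]
ft_force: [0.4, 0.8, 0.1]
width: 0.0874
grip_force: 0.0
3.95 pos [0.644  0.1162 0.1268] shift [-0.0055  0.0064  0.0028] turn [ 0.0002 -0.0006  0.001 ]
```

```bash
python3 -m pendant '[[0,-0.003,0.004,0.003,0,0,0],[0.4,-0.003,0.004,0.003,0,0,0],[0.7,-0.003,0.004,0.003,0,0,0],[1,-0.003,0.004,0.003,0,0,0],[1,-0.003,0.004,0.003,0,0,0],[1,-0.003,0.004,0.003,0,0,0]]' 15
```

```text
time: 4.7
ee_pos: [0.6435, 0.1145, 0.1251]
eef_rot: [0.956, 0.293, 0.0, 0.0]
ft_force: [1.3, -0.1, 1.0]
width: 0.0347
grip_force: 0.2
```

```bash
python3 -m pendant '[[1,0,0,0,0,0,0],[1,0,0,0,0,0,0],[1,0,0,-0.03,0,0,0],[1,0,0,-0.08,0,0,0],[1,0,0,-0.16,0,0,0],[1,0,0,-0.24,0,0,0],[1,0,0,-0.25,0,0,0]]' 15; python3 -c "
from h import *
to((.622,-.1155,.2),-56)"
```

```text
time: 5.58
ee_pos: [0.6445, 0.115, 0.2029]
eef_rot: [0.956, 0.293, 0.002, 0.0]
ft_force: [0.4, -0.7, -0.3]
width: 0.0334
grip_force: 15.0
5.575 pos [0.6445 0.115  0.2029] shift [-0.4929  0.5941  0.0088] turn [ 0.0008 -0.0018  0.0009]
```

```bash
python3 -m pendant '[[1,-0.06,0.07,0,0,0,0],[1,-0.16,0.19,0,0,0,0],[1,-0.26,0.31,0,0,0,0],[1,-0.36,0.43,0,0,0,0],[1,-0.44,0.53,0,0,0,0],[1,-0.491,0.591,0.05,0,0,0],[1,-0.491,0.591,0.1,0,0,0],[1,-0.491,0.591,0.1,0,0,0]]'; python3 -c "
from h import *
c=cam('wrist'); save(c,'pics/w2.png',1.5); print(proj(c,[(.622,-.1145,.012)])*1.5)
to((.622,-.1145,.029),-56)"
```

```text
time: 6.58
ee_pos: [0.62, -0.1127, 0.1679]
eef_rot: [0.956, 0.294, -0.001, -0.001]
ft_force: [0.0, 1.3, -1.1]
width: 0.0335
grip_force: 15.0
[[385.795701   274.51543032]]
6.625 pos [ 0.6207 -0.1125  0.1691] shift [1.00e-04 9.00e-03 4.67e-01] turn [-0.001   0.0002  0.0023]
```

View pics/w2.png

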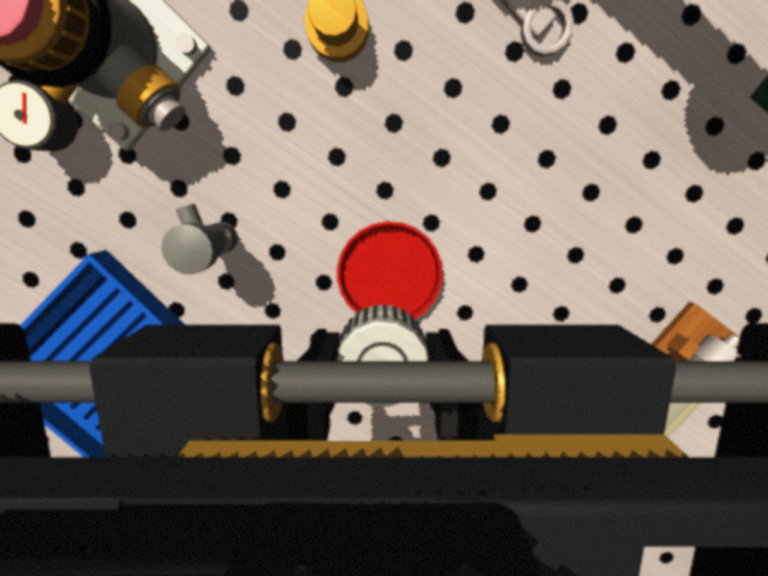

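The dish is centred at (390,273) against a predicted (386,274.5), so I correct about 3 mm along tool y. The knob is held straight.

```bash
python3 -m pendant '[[1,0.003,0.017,0.1,0,0,0],[1,0.003,0.017,0.2,0,0,0],[1,0.003,0.017,0.3,0,0,0],[1,0.003,0.017,0.38,0,0,0],[1,0.003,0.017,0.43,0,0,0],[1,0.003,0.017,0.455,0,0,0],[1,0.003,0.017,0.468,0,0,0],[1,0.003,0.017,0.468,0,0,0]]'
```

```text
time: 7.62
ee_pos: [0.6249, -0.1186, 0.0302]
eef_rot: [0.956, 0.293, 0.0, 0.0]
ft_force: [-0.4, -0.4, -0.4]
width: 0.0335
grip_force: 15.0
```

```bash
python3 -m pendant '[[1,0,0,0.007,0,0,0],[1,0,0,0.007,0,0,0],[1,0,0,0.007,0,0,0]]'
```

```text
time: 8.0
ee_pos: [0.6247, -0.1187, 0.0278]
eef_rot: [0.956, 0.293, 0.0, 0.0]
ft_force: [0.1, 0.8, -1.1]
width: 0.0334
grip_force: 15.0
```

```bash
python3 -m pendant '[[0,0,0,0.002,0,0,0],[-0.05,0,0,0.002,0,0,0],[-0.05,0,0,0,0,0,0],[-0.05,0,0,-0.08,0,0,0],[-0.3,0,0,-0.2,0,0,0],[-1,0,0,-0.35,0,0,0],[-1,0,0,-0.5,0,0,0],[-1,0,0,-0.55,0,0,0]]'; python3 -c "
from h import *
c=cam('wrist'); save(c,'pics/w3.png',1.0)
to((.644,.114,.2),-56)"
```

```text
time: 9.0
ee_pos: [0.6258, -0.1185, 0.1959]
eef_rot: [0.956, 0.293, 0.002, 0.001]
ft_force: [-0.2, -0.4, 0.0]
width: 0.0776
grip_force: 0.0
9.05 pos [ 0.6258 -0.1186  0.1964] shift [ 0.485  -0.6081 -0.0127] turn [ 0.0017 -0.0015  0.0009]
```

View pics/w3.png

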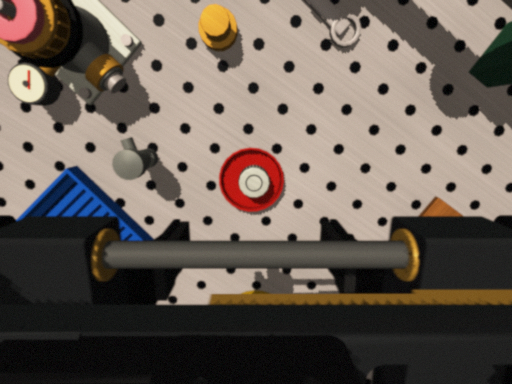

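The knob stands centred in the red dish (254,182). Next is the ceramic.

```bash
python3 -m pendant '[[-1,0.05,-0.06,-0.01,0,0,0],[-1,0.14,-0.18,-0.01,0,0,0],[-1,0.24,-0.3,-0.01,0,0,0],[-1,0.34,-0.42,-0.01,0,0,0],[-1,0.43,-0.54,-0.01,0,0,0],[-1,0.485,-0.608,-0.01,0,0,0],[-1,0.485,-0.608,-0.01,0,0,0],[-1,0.485,-0.608,-0.01,0,0,0]]'; python3 -c "
from h import *
c=cam('wrist'); save(c,'pics/w4.png',2,(130,60,380,240)); print((proj(c,[(.644,.114,.102),(.644,.114,.110)])-[130,60])*2)
to((.644,.114,.109),-56)"
```

```text
time: 10.05
ee_pos: [0.6426, 0.1126, 0.1945]
eef_rot: [0.956, 0.293, -0.001, 0.0]
ft_force: [-0.6, -0.3, 0.0]
width: 0.0872
grip_force: 0.0
[[247.79041594 274.5527519 ]
 [247.7572868  279.57625642]]
10.1 pos [0.6427 0.1122 0.1948] shift [ 0.0072 -0.0027  0.2858] turn [0.0002 0.0007 0.0001]
```

View pics/w4.png

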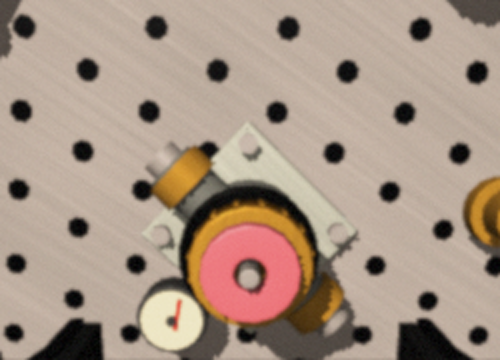

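The ceramic sits at (250,274) against a predicted (248,274.5). I descend.

```bash
python3 -m pendant '[[-1,0.006,0,0.07,0,0,0],[-1,0.006,0,0.14,0,0,0],[-1,0.006,0,0.2,0,0,0],[-1,0.006,0,0.25,0,0,0],[-1,0.006,0,0.275,0,0,0],[-1,0.006,0,0.286,0,0,0],[-1,0.006,0,0.286,0,0,0]]';python3 -m pendant '[[0,0,0,0,0,0,0],[0.3,0,0,0,0,0,0],[0.5,0,0,0,0,0,0],[0.6,0,0,0,0,0,0],[0.7,0,0,0,0,0,0],[0.8,0,0,0,0,0,0],[0.8,0,0,0,0,0,0]]' 15
```

```text
time: 10.98
ee_pos: [0.6444, 0.1151, 0.1101]
eef_rot: [0.956, 0.293, 0.0, 0.0]
ft_force: [0.0, -0.3, 0.6]
width: 0.087
grip_force: 0.0
time: 11.85
ee_pos: [0.6442, 0.115, 0.1098]
eef_rot: [0.956, 0.293, 0.0, 0.0]
ft_force: [-0.2, 0.3, -0.1]
width: 0.0431
grip_force: 15.0
```

```bash
python3 -m pendant '[[1,0,0,0,0,0,0],[1,0,0,-0.02,0,0,0],[1,0,0,-0.06,0,0,0],[1,0,0,-0.12,0,0,0],[1,0,0,-0.18,0,0,0],[1,0,0,-0.22,0,0,0],[1,0,0,-0.23,0,0,0]]' 20; python3 -c "
from h import *
to((.463,.233,.16),-56)"
```

```text
time: 12.72
ee_pos: [0.6446, 0.1152, 0.18]
eef_rot: [0.956, 0.293, 0.001, 0.0]
ft_force: [0.1, -0.7, -0.5]
width: 0.0427
grip_force: 20.0
12.725 pos [0.6446 0.1152 0.18  ] shift [-0.281  -0.6647  0.0658] turn [ 0.0004 -0.0006  0.001 ]
```

```bash
python3 -m pendant '[[1,-0.02,-0.05,0,0,0,0],[1,-0.06,-0.15,0,0,0,0],[1,-0.11,-0.26,0,0,0,0],[1,-0.16,-0.38,0,0,0,0],[1,-0.21,-0.5,0,0,0,0],[1,-0.25,-0.6,0.02,0,0,0],[1,-0.275,-0.65,0.05,0,0,0],[1,-0.281,-0.665,0.066,0,0,0]]'; python3 -c "
from h import *
r.read_state()
c=cam('wrist'); save(c,'pics/w5.png',1.5,(100,60,420,300)); print((proj(c,[(.463,.233,.012)])-[100,60])*1.5)
to((.463,.233,.03),-56)"
```

```text
time: 13.72
ee_pos: [0.4615, 0.2329, 0.1581]
eef_rot: [0.956, 0.294, -0.0, 0.0]
ft_force: [-0.3, -0.7, -0.0]
width: 0.0427
grip_force: 20.0
[[232.42853234 186.67950564]]
13.775 pos [0.4616 0.2327 0.1577] shift [0.005  0.0017 0.4257] turn [0.     0.0007 0.0011]
```

View pics/w5.png

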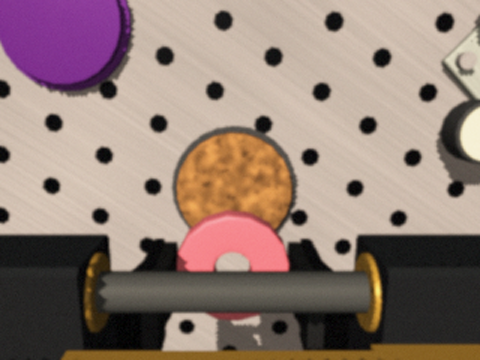

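The pad centre (235,187) is about 2 mm along tool y from my estimate. The disc is level in the grip.

```bash
python3 -m pendant '[[1,0.005,0.008,0.07,0,0,0],[1,0.005,0.008,0.16,0,0,0],[1,0.005,0.008,0.25,0,0,0],[1,0.005,0.008,0.32,0,0,0],[1,0.005,0.008,0.37,0,0,0],[1,0.005,0.008,0.4,0,0,0],[1,0.005,0.008,0.415,0,0,0],[1,0.005,0.008,0.415,0,0,0]]'; python3 -m pendant '[[1,0,0,0.004,0,0,0],[1,0,0,0.007,0,0,0],[1,0,0,0.007,0,0,0],[1,0,0,0.007,0,0,0]]'
```

```text
time: 14.78
ee_pos: [0.4653, 0.2318, 0.0347]
eef_rot: [0.956, 0.293, 0.0, 0.0]
ft_force: [0.1, 0.5, -0.7]
width: 0.0434
grip_force: 20.0
time: 15.28
ee_pos: [0.4652, 0.2318, 0.0325]
eef_rot: [0.956, 0.293, 0.0, 0.0]
ft_force: [-0.3, -0.3, 0.1]
width: 0.0429
grip_force: 20.0
```

```bash
for i in 1 ; do python3 -m pendant '[[1,0,0,0.003,0,0,0],[1,0,0,0.006,0,0,0],[1,0,0,0.006,0,0,0],[1,0,0,0.006,0,0,0]]'; done;  python3 -m pendant '[[1,0,0,0.003,0,0,0],[1,0,0,0.003,0,0,0],[1,0,0,0.003,0,0,0]]'
```

```text
time: 15.78
ee_pos: [0.4651, 0.2318, 0.0306]
eef_rot: [0.956, 0.293, -0.0, 0.0]
ft_force: [-0.2, -0.1, -0.5]
width: 0.0429
grip_force: 20.0
time: 16.15
ee_pos: [0.4652, 0.2318, 0.0297]
eef_rot: [0.956, 0.293, 0.0, 0.0]
ft_force: [0.1, -0.1, 0.4]
width: 0.0427
grip_force: 20.0
```

```bash
python3 -m pendant '[[-0.1,0,0,0.001,0,0,0],[-0.2,0,0,0.001,0,0,0],[-0.4,0,0,0,0,0,0],[-0.7,0,0,-0.02,0,0,0],[-1,0,0,-0.1,0,0,0],[-1,0,0,-0.25,0,0,0],[-1,0,0,-0.4,0,0,0],[-1,0,0,-0.5,0,0,0]]'; python3 -c "
from h import *
c=cam('wrist'); save(c,'pics/w6.png',1,(100,60,420,300))
to((.644,.114,.18),-56)"
```

```text
time: 17.15
ee_pos: [0.4655, 0.2322, 0.1823]
eef_rot: [0.956, 0.293, 0.001, 0.0]
ft_force: [0.8, -1.0, 0.4]
width: 0.0866
grip_force: 0.0
17.2 pos [0.4667 0.2331 0.1855] shift [0.2663 0.6603 0.021 ] turn [ 0.0008 -0.0029  0.0012]
```

View pics/w6.png

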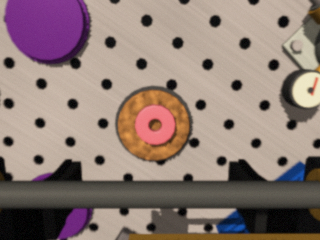

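The ceramic lies flat at the middle of the pad (154,124). Next is the strainer.

```bash
python3 -m pendant '[[-1,0.03,0.07,0.02,0,0,0],[-1,0.08,0.2,0.02,0,0,0],[-1,0.13,0.32,0.02,0,0,0],[-1,0.18,0.45,0.02,0,0,0],[-1,0.23,0.57,0.02,0,0,0],[-1,0.266,0.66,0.02,0,0,0],[-1,0.266,0.66,0.02,0,0,0],[-1,0.266,0.66,0.02,0,0,0]]'; python3 -c "
from h import *
to((.6443,.1137,.09),-56)"
```

```text
time: 18.2
ee_pos: [0.6417, 0.1127, 0.1726]
eef_rot: [0.956, 0.293, -0.001, -0.0]
ft_force: [0.4, 0.1, 0.3]
width: 0.087
grip_force: 0.0
18.2 pos [0.6417 0.1127 0.1726] shift [0.0095 0.0025 0.2754] turn [-0.0005  0.0007  0.0011]
```

```bash
python3 -m pendant '[[-1,0.008,0.003,0.05,0,0,0],[-1,0.008,0.003,0.11,0,0,0],[-1,0.008,0.003,0.17,0,0,0],[-1,0.008,0.003,0.22,0,0,0],[-1,0.008,0.003,0.255,0,0,0],[-1,0.008,0.003,0.27,0,0,0],[-1,0.008,0.003,0.27,0,0,0]]';python3 -m pendant '[[-0.2,0,0,0,0,0,0],[0,0,0,0,0,0,0],[0.2,0,0,0,0,0,0],[0.4,0,0,0,0,0,0],[0.6,0,0,0,0,0,0],[1,0,0,0,0,0,0],[1,0,0,0,0,0,0]]' 25
```

```text
time: 19.08
ee_pos: [0.6448, 0.1132, 0.0927]
eef_rot: [0.956, 0.293, 0.0, 0.0]
ft_force: [0.8, 0.3, 0.3]
width: 0.0869
grip_force: 0.0
time: 19.95
ee_pos: [0.6448, 0.1132, 0.0928]
eef_rot: [0.956, 0.293, 0.0, 0.0]
ft_force: [-1.0, 0.1, 2.2]
width: 0.0553
grip_force: 25.0
```

```bash
python3 -m pendant '[[1,0,0,0,0,0,0],[1,0,0,-0.03,0,0,0],[1,0,0,-0.08,0,0,0],[1,0,0,-0.15,0,0,0],[1,0,0,-0.23,0,0,0],[1,0,0,-0.28,0,0,0],[1,0,0,-0.29,0,0,0]]'; python3 -c "
from h import *
to((.442,.018,.18),-56)"
```

```text
time: 20.82
ee_pos: [0.6452, 0.1134, 0.1813]
eef_rot: [0.956, 0.293, 0.001, 0.0]
ft_force: [0.3, -0.7, -1.6]
width: 0.0556
grip_force: 25.0
20.825 pos [0.6452 0.1134 0.1813] shift [-0.7393 -0.1166  0.0028] turn [ 0.0005 -0.0009  0.001 ]
```

```bash
python3 -m pendant '[[1,-0.06,-0.01,0,0,0,0],[1,-0.18,-0.03,0,0,0,0],[1,-0.31,-0.05,0,0,0,0],[1,-0.44,-0.07,0,0,0,0],[1,-0.57,-0.09,0,0,0,0],[1,-0.68,-0.107,0,0,0,0],[1,-0.739,-0.117,0,0,0,0],[1,-0.739,-0.117,0,0,0,0]]'; python3 -c "
from h import *
to((.442,.018,.030),-56)"
```

```text
time: 21.82
ee_pos: [0.4407, 0.0171, 0.1795]
eef_rot: [0.956, 0.293, -0.0, 0.001]
ft_force: [0.8, 0.0, -1.8]
width: 0.0556
grip_force: 25.0
21.825 pos [0.4407 0.0171 0.1795] shift [ 0.0059 -0.0007  0.4983] turn [0.0005 0.0005 0.0003]
```

```bash
python3 -m pendant '[[1,0.004,0,0.08,0,0,0],[1,0.004,0,0.18,0,0,0],[1,0.004,0,0.28,0,0,0],[1,0.004,0,0.37,0,0,0],[1,0.004,0,0.44,0,0,0],[1,0.004,0,0.475,0,0,0],[1,0.004,0,0.49,0,0,0],[1,0.004,0,0.495,0,0,0]]';  python3 -m pendant '[[1,0,0,0.005,0,0,0],[1,0,0,0.01,0,0,0],[1,0,0,0.01,0,0,0],[1,0,0,0.01,0,0,0]]'
```

```text
time: 22.82
ee_pos: [0.443, 0.0187, 0.0315]
eef_rot: [0.956, 0.293, 0.0, 0.0]
ft_force: [-0.6, 0.2, -0.6]
width: 0.0553
grip_force: 25.0
time: 23.32
ee_pos: [0.4426, 0.0185, 0.0283]
eef_rot: [0.956, 0.293, 0.0, 0.0]
ft_force: [-0.2, 0.7, -1.1]
width: 0.0556
grip_force: 25.0
```

```bash
python3 -m pendant '[[1,0,0,0.004,0,0,0],[1,0,0,0.005,0,0,0],[-0.4,0,0,0.005,0,0,0],[-0.6,0,0,0.005,0,0,0],[-0.6,0,0,0,0,0,0],[-0.6,0,0,-0.1,0,0,0],[-1,0,0,-0.25,0,0,0],[-1,0,0,-0.4,0,0,0]]'; python3 -m pendant '[[-1,0,0,-0.1,0,0,0],[-1,0,0,-0.1,0,0,0]]';python3 -c "
from h import *
c=cam('wrist'); save(c,'pics/w7.png',1,(100,60,420,300))
to((.6443,.1137,.18),-56)"
```

```text
time: 24.32
ee_pos: [0.4422, 0.0187, 0.1496]
eef_rot: [0.956, 0.293, -0.0, -0.0]
ft_force: [1.2, -1.0, 0.1]
width: 0.0822
grip_force: 0.0
time: 24.58
ee_pos: [0.4438, 0.0186, 0.1803]
eef_rot: [0.956, 0.293, 0.002, 0.001]
ft_force: [1.1, -0.4, -0.8]
width: 0.0861
grip_force: 0.0
24.625 pos [0.4429 0.0185 0.1788] shift [ 0.7339  0.1135 -0.0032] turn [ 0.0008 -0.0005  0.0008]
```

View pics/w7.png

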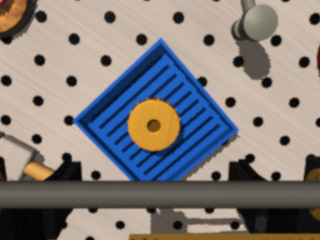

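The strainer stands centred in the tub (153,125). Next is the ring.

```bash
python3 -m pendant '[[-1,0.08,0.012,0,0,0,0],[-1,0.2,0.03,0,0,0,0],[-1,0.33,0.05,0,0,0,0],[-1,0.46,0.07,0,0,0,0],[-1,0.58,0.09,0,0,0,0],[-1,0.69,0.107,0,0,0,0],[-1,0.734,0.1135,0,0,0,0],[-1,0.734,0.1135,0,0,0,0]]'; python3 -c "
from h import *
to((.6443,.1137,.18),-56)
c=cam('wrist'); save(c,'pics/w8.png',2,(130,60,380,240)); print((proj(c,[(.644,.1137,.07),(.644,.1137,.110)])-[130,60])*2)
to((.6443,.1137,.075),-56)"
```

```text
time: 25.62
ee_pos: [0.6434, 0.1147, 0.1761]
eef_rot: [0.956, 0.294, -0.001, -0.001]
ft_force: [0.1, 0.8, -0.4]
width: 0.0868
grip_force: 0.0
25.625 pos [0.6434 0.1147 0.1761] shift [ 0.0004  0.0045 -0.0131] turn [-0.001   0.0009  0.0016]
[[251.59168642 270.96895115]
 [251.839223   297.45075794]]
25.675 pos [0.6431 0.1142 0.1765] shift [0.003  0.004  0.3385] turn [-0.0007  0.0009  0.0013]
```

View pics/w8.png

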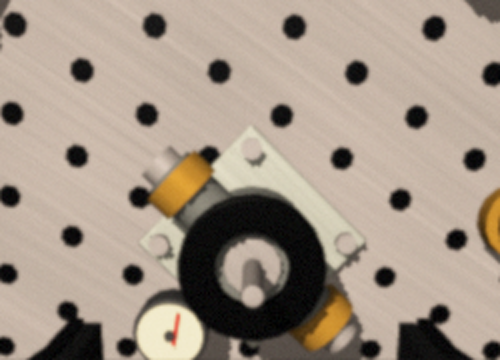

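The ring is still on the regulator, centred at (251.5,267), matching the prediction. The finger line is clear of the gauge and ports.

```bash
python3 -m pendant '[[-1,0.002,0.003,0.06,0,0,0],[-1,0.002,0.003,0.13,0,0,0],[-1,0.002,0.003,0.2,0,0,0],[-1,0.002,0.003,0.265,0,0,0],[-1,0.002,0.003,0.31,0,0,0],[-1,0.002,0.003,0.335,0,0,0],[-1,0.002,0.003,0.34,0,0,0]]';python3 -m pendant '[[-0.7,0,0,0,0,0,0],[-0.5,0,0,0,0,0,0],[-0.3,0,0,0,0,0,0],[0,0,0,0,0,0,0],[1,0,0,0,0,0,0],[1,0,0,0,0,0,0],[1,0,0,0,0,0,0]]' 20
```

```text
time: 26.55
ee_pos: [0.6449, 0.1135, 0.076]
eef_rot: [0.956, 0.293, -0.0, -0.0]
ft_force: [-0.3, 0.5, -0.2]
width: 0.0874
grip_force: 0.0
time: 27.42
ee_pos: [0.6452, 0.1136, 0.0767]
eef_rot: [0.956, 0.293, 0.0, 0.0]
ft_force: [-1.1, -0.5, 5.6]
width: 0.0676
grip_force: 20.0
```

```bash
python3 -m pendant '[[1,0,0,0,0,0,0],[1,0,0,-0.03,0,0,0],[1,0,0,-0.09,0,0,0],[1,0,0,-0.17,0,0,0],[1,0,0,-0.26,0,0,0],[1,0,0,-0.33,0,0,0],[1,0,0,-0.37,0,0,0],[1,0,0,-0.37,0,0,0]]'; python3 -c "
from h import *
to((.467,-.223,.18),-56)"
```

```text
time: 28.42
ee_pos: [0.6452, 0.1135, 0.1879]
eef_rot: [0.956, 0.293, 0.001, 0.0]
ft_force: [0.3, 0.6, -1.1]
width: 0.0674
grip_force: 20.0
28.425 pos [0.6452 0.1135 0.1879] shift [-1.1208  0.5958  0.0257] turn [ 0.0003 -0.0005  0.0009]
```

```bash
python3 -m pendant '[[1,-0.08,0.043,0,0,0,0],[1,-0.22,0.117,0,0,0,0],[1,-0.36,0.191,0,0,0,0],[1,-0.5,0.266,0,0,0,0],[1,-0.64,0.34,0,0,0,0],[1,-0.78,0.415,0,0,0,0],[1,-0.88,0.468,0,0,0,0],[1,-0.9,0.478,0,0,0,0]]'; python3 -c "
from h import *
to((.467,-.223,.18),-56)"
```

```text
time: 29.42
ee_pos: [0.5001, -0.1592, 0.1862]
eef_rot: [0.957, 0.291, -0.001, -0.0]
ft_force: [0.5, -0.1, -0.4]
width: 0.0677
grip_force: 20.0
29.425 pos [ 0.5001 -0.1592  0.1862] shift [-0.2101  0.1149  0.0209] turn [-0.0003  0.0009 -0.001 ]
```

```bash
python3 -m pendant '[[1,-0.06,0.033,0,0,0,0],[1,-0.13,0.07,0,0,0,0],[1,-0.19,0.104,0,0,0,0],[1,-0.21,0.115,0,0,0,0],[1,-0.21,0.115,0,0,0,0],[1,-0.21,0.115,0,0,0,0]]'; python3 -c "
from h import *
c=cam('wrist'); save(c,'pics/w9.png',2,(80,60,400,290)); print((proj(c,[(.467,-.223,.01),(.467,-.223,.026),(.467,-.223,.056)])-[80,60])*2)
to((.467,-.223,.06),-56)"
```

```text
time: 30.18
ee_pos: [0.4695, -0.2193, 0.1871]
eef_rot: [0.956, 0.294, 0.0, -0.0]
ft_force: [0.5, 0.1, -0.7]
width: 0.0675
grip_force: 20.0
[[351.56392765 246.88867502]
 [351.68545977 253.12533159]
 [351.94857917 266.62781468]]
30.225 pos [ 0.4695 -0.2195  0.1872] shift [-0.0136  0.0051  0.4239] turn [-0.0001 -0.0002  0.0017]
```

View pics/w9.png

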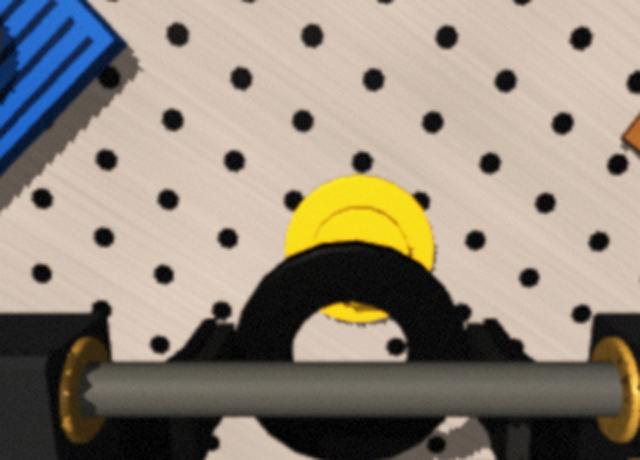

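The stand foot is centred at (360.5,250.5) against a predicted (351.6,247), so I correct about 4 mm along +tool y and 1.5 mm along −tool x, then lower.

```bash
python3 -m pendant '[[1,-0.0186,0.018,0.06,0,0,0],[1,-0.0186,0.018,0.14,0,0,0],[1,-0.0186,0.018,0.22,0,0,0],[1,-0.0186,0.018,0.29,0,0,0],[1,-0.0186,0.018,0.34,0,0,0],[1,-0.0186,0.018,0.36,0,0,0],[1,-0.0186,0.018,0.36,0,0,0]]';  python3 -m pendant '[[1,0,0,0.03,0,0,0],[1,0,0,0.06,0,0,0],[1,0,0,0.09,0,0,0],[1,0,0,0.105,0,0,0],[1,0,0,0.11,0,0,0],[1,0,0,0.11,0,0,0]]'
```

```text
time: 31.1
ee_pos: [0.4674, -0.2281, 0.0791]
eef_rot: [0.956, 0.293, -0.0, -0.0]
ft_force: [-0.0, 0.4, -0.7]
width: 0.0675
grip_force: 20.0
time: 31.85
ee_pos: [0.4675, -0.2282, 0.0463]
eef_rot: [0.956, 0.293, 0.0, 0.0]
ft_force: [-0.4, 0.1, 0.2]
width: 0.0675
grip_force: 20.0
```

```bash
python3 -m pendant '[[1,0,0,0.006,0,0,0],[1,0,0,0.011,0,0,0],[1,0,0,0.011,0,0,0],[-0.7,0,0,0.011,0,0,0],[-1,0,0,0.011,0,0,0],[-1,0,0,0.01,0,0,0],[-1,0,0,-0.1,0,0,0],[-1,0,0,-0.25,0,0,0]]'; python3 -m pendant '[[-1,0,0,-0.2,0,0,0],[-1,0,0,-0.3,0,0,0],[-1,0,0,-0.3,0,0,0],[-1,0,0,-0.3,0,0,0]]'; python3 -c "
from h import *
c=cam('wrist'); a=c['pixels'][60:290,80:400,::-1]
t=cam('top'); b=cv2.resize(t['pixels'][110:255,175:385,::-1],None,fx=1.585,fy=1.586)
h=min(len(a),len(b)); cv2.imwrite('pics/fin.png',np.hstack([a[:h],b[:h]]))"
```

```text
time: 32.85
ee_pos: [0.4666, -0.2278, 0.1213]
eef_rot: [0.956, 0.293, -0.001, -0.001]
ft_force: [0.9, -0.4, -0.2]
width: 0.0868
grip_force: 0.0
time: 33.35
ee_pos: [0.467, -0.2281, 0.2105]
eef_rot: [0.956, 0.293, -0.0, -0.0]
ft_force: [-0.3, 0.2, -0.5]
width: 0.087
grip_force: 0.0
```

View pics/fin.png

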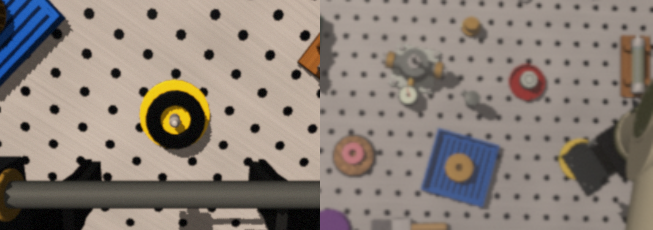

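The ring lies flat round the peg at (176,120). The knob, ceramic and strainer are all in place, and the vial is undisturbed.

```bash
python3 -c "
from bench import r
print(r.close_job())"
```

```text
the job is handed in; nothing more can be done
None
```

The job is handed in at about 33 s of the 106 s allowed: knob in the red dish, ceramic set down on the cork pad, strainer in the blue tub, ring on the yellow stand's shoulder, all confirmed in the pictures, with the vial undisturbed; no verdict came back at hand-in.

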